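# Hold the sprung tweezers at the gauge marks

## Task

Seat the heel block of the steel sprung tweezers flat and square in the stand's rectangular pocket, tips over the gauge plate, and leave the switch box, saucer and driver case where they are. Then squeeze the two arms evenly between the fingers until the gap between the tips matches the gap between the two lines scribed on the gauge plate (14 mm). I want to lock the stop screw then, so finish while still holding the squeeze steady at that gap, with the heel still fully down in its pocket.

Things in the scene. Friction and masses are not known exactly. Their poses are not given: they have to be found in the camera images.
- heel (a point): sprung steel tweezers lying on the bench: a plain heel block 44 mm (its x) by 34 mm (its y) by 40 mm high, weighing about 0.2 kg in all, with two thin upright arms that reach 95 mm out of its +x face. This point is on the block's vertical axis, 30 mm above its underside (10 mm below its top): grip the block here across its 34 mm width, because its lowest 8 mm goes into the pocket. Axes: x from the block towards the tips, y to the left arm, z up
- grip_left (a point): point on the outer face of the left (+y of the tweezers) arm where a finger should press, at the ribs, 62 mm along the arm from its root in the block's +x face (84 mm from the block's vertical axis), mid-height of the arm. The arm is 3 mm thick and 14 mm high, its centre line 23 mm above the block's underside; x runs along the arm to its tip
- grip_right (a point): the same point on the outer face of the right (-y) arm. At rest the two points are about 37 mm apart
- tip_left (a point): inner face of the left arm's tip, 95 mm along the arm from its root (117 mm from the block's vertical axis); at rest the tips stand about 38 mm apart
- tip_right (a point): inner face of the right arm's tip
- prong_left (a joint): swing of the left arm in its root at the block, rad: 0 sprung open (the arm then splays outward by 0.11), growing as it is squeezed inward, 0.19 at most. The roots are 20 mm apart (arm centre lines). With both arms squeezed alike the tip gap is about 38 mm minus 190 mm per rad; 14 mm is reached at about 0.126 each, where the grip points are about 21 mm apart and each finger feels about 6 N
- prong_right (a joint): swing of the right arm, same meaning
- pocket (a point): centre of the floor of the rectangular pocket in the fixed setting stand (base plate 200 by 76 mm, 6 mm thick, fixed to the bench). The pocket is 47 mm (x) by 37 mm (y), its floor is 6 mm above the bench and its walls (outside 66 by 56 mm) rise 8 mm above the floor, with slightly bevelled mouths. Axes: x from the pocket to the gauge plate, y left, z up; the tweezers go in with their x along this x
- gauge (a point): point midway between the two dark scribed lines on the gauge plate, on its top face 16 mm above the bench, under where the tips stand when the tweezers are seated (117 mm along x from the pocket centre). The lines run along the stand's x, 14 mm apart centre to centre. The plate covers from 106 to 153 mm from the pocket centre and is 60 mm wide
- switch_box: bystander: grey plastic box 75 by 75 by 45 mm with a small toggle on top; origin at the centre of its underside
- saucer: bystander: white ceramic saucer, 124 mm across, 18 mm high; origin at the centre of its underside
- driver_case: bystander: open black hinged case of hex drivers, 100 by 160 mm, lid standing up about 110 mm at its far side; origin at the centre of its underside
Not all that is in view belongs to the job. What is meant by the part that bears heel is not orange, and is the larger of those in its own colour.

How it is judged:
On the way, in this order (a step that is already met when the one before it is completed fails the run):
1. the heel block sits flat and square on the pocket's floor, tips over the gauge plate, arms still open (horizontal distance between heel and pocket below 0.004 m and z of heel in the frame of pocket below 0.0325 m and angle between the z axis of heel and the z axis of pocket, either way round below 0.05 rad and angle between the x axis of heel and the x axis of pocket, either way round below 0.1 rad and horizontal distance between tip_left and gauge below 0.035 m and horizontal distance between tip_left and tip_right above 0.03 m), for 0.2 s.
2. the fingers squeeze the tips to the marked gap (horizontal distance between tip_left and tip_right between 0.0115 and 0.0165 m), for 0.5 s.
At the end, for the whole second after the job is handed in: The heel block is fully down in the pocket (within 2.5 mm of its floor and 4 mm of its centre, square with it), and the robot's fingers are still squeezing both arms, holding the tip gap steady at 14 mm, give or take 2.5 mm, each tip within 14 mm of the middle between the marks (all of step 2 and horizontal distance between heel and pocket below 0.004 m and z of heel in the frame of pocket below 0.0325 m and angle between the z axis of heel and the z axis of pocket, either way round below 0.05 rad and angle between the x axis of heel and the x axis of pocket, either way round below 0.1 rad and horizontal distance between each of tip_left, tip_right and gauge below 0.014 m and velocity of joint prong_left between -0.05 and 0.05 rad/s and velocity of joint prong_right between -0.05 and 0.05 rad/s and contact force between the fingers and prong_left above 1 N and contact force between the fingers and prong_right above 1 N); the arm keeps its last pose, push and grip.
It fails at once if a bystander is disturbed (moved more than 20 mm) (distance of any of switch_box, saucer, driver_case from where it was at the start of the episode above 0.02 m).
It also fails if it takes over 45 s, if anything falls off the work surface, if the arm or the gripper's body presses on something with over 40 N, if the wrist force passes 120 N, or if a joint passes its speed limit or range.

## Robot

A 6-joint arm with a two-finger parallel gripper is mounted at the origin on the work surface. World frame = base frame: x ahead of the robot, y to its left, z up, the work surface at z = 0. Lengths are in m, angles in rad, forces in N, time in s.
With the tool pointing down it reaches from about 0.35 to 0.975 m from the base axis. Payload 4.9 kg.
Tool frame: the origin (TCP) lies on the centre line of the jaws, within the pads' length; the fingertips stand ahead of it and the grasp point (between the pads) lies 8 mm behind it (bot.tips_ahead is the z of the fingertips in the tool frame, in m); z points along the fingers, y is the line along which they close (so a half turn about z gives the same grasp; the last joint's range is limited). The gripper opens to 85 mm and grips with 20 to 120 N. Pads are 22 mm wide; open, the fingers measure 114 mm over their backs; the gripper's body (76 mm by 85 mm) begins 54 mm behind the grasp point. The pads swing forward as they close: fully open they stand 13 mm farther back than shut.
Start: joints at [-1.443, 0.053, 1.613, -0, 1.476, -0.119], TCP at [0.153, -0.606, 0.242] pointing down, gripper open.
Joint ranges: [-3.01, 3.01], [-1.01, 2.22], [0.06, 2.58], [-1.02, 4.17], [0.09, 2.62], [-3.14, 3.14]. Speed limits (rad/s): [2.57, 2.57, 3.14, 3.14, 3.14, 3.14].

## Interface

Orientations are given as a unit quaternion [w, x, y, z].
In Python, from workcell import bot gives the robot as it stands.
- The arm moves only by the shell command python3 -m creep 'ROWS'. ROWS is JSON, a list of rows, each an object with "hand": the closure in counts, from 0 (fully open) to 255 (shut); "dp": the shift along the tool's x, y, z in mm, a list of three; "angular": the turn, a rotation vector about the tool's x, y, z in rad, a list of three. In form: [{"hand": hand, "dp": [tx, ty, tz], "angular": [ax, ay, az]}, ...]. A call has 1 to 8 rows; each row shifts and turns the commanded pose from where the row before left it, along the tool's axes as they then stand; what a row does not reach is not made up. A row lasts 1/8 s, in which the tool goes at most 62.5 mm and 10.7 degrees, less where a joint would pass 70% of its speed; a pose out of reach is approached as far as the arm can. A call with a gripper value outside its range is refused whole. The fingers move at their own pace and stop on an object; the grip force is fixed at half the most. Time passes only in rows, so rows that do not move let the fingers close. It gives the time, the measured TCP pose, the force, the opening and the grip force at its end, in the units of the state.
- bot.get_state(): the state, without advancing time (a new reading comes with each control period).
- bot.camera(name): name is "scene" or "top"; returns a dict with "image" (400x640x3 uint8, red, green, blue), "range_z" (400x640 float32, m along the optical axis (not along the pixel's ray), 0 where there is no reading), "fx", "fy", "cx", "cy" (pixels), "D" ([k1, k2, p1, p2, k3] as OpenCV has them; the pictures are not rectified), "R" (3x3) and "t" (3): a world point X has camera coordinates R X + t. Camera axes: x right, y down, z forward; pixel columns grow to the right and rows downward; lengths in m; the calibration is good to about 2 mm. A picture is of the moment at which its call begins.
- bot.close_job(): hands the job in; it is judged then, once.
Trained networks look in the newest picture that a camera, given by its name, has taken for a name from the list of things; names that differ only in an ending like _2 or _b are one class to them, and where a whole thing is asked for, a point or a joint stands for the part that bears it (a point fixed in the world has none). Each returns a list of dicts, best first, with "confidence" (0 to 1); they miss things now and then, are a little off and sometimes report something else, mostly with a low value. They report only what shows in the picture. A call takes as long as a camera call. They do not tell look-alikes from the thing itself.
- bot.regions_of(name, camera): "region" (400x640 bool, what is visible of it).
- bot.spot_point(name, camera): "xyz" ([x, y, z] in m, in world coordinates, good to about 4 mm: a listed point, or the origin of a listed thing).
The state is a dict: "clock": time; "joint_positions": joint angles; "qvel": joint speeds; "tau": joint torques, N m; "ee_pos": TCP position; "tool_rot": TCP orientation; "contact_force": force on the tool from outside, world axes, zero at the start; "ft_torque": the same for the moment, N m; "width": finger opening in m; "grasp_force": force on a finger pad.
Only numpy, scipy, OpenCV 4.12 (cv2) and the standard library are available. Lean on these libraries where they do the work, as an engineer would, in place of code of your own. Each camera call takes 0.05 s, during which the arm holds its last target. There are 200 camera calls.

## Working session

There is one attempt and no reset: what is moved stays moved. The work goes in short steps, Python scripts to look and compute and a shell command to move; the robot and the scene stay as the last step left them, time stands still between calls to the robot, and variables do not carry over. Pictures are saved under pics/ and viewed, at most 10 in all, crops included, and the job is handed in when it is done.

```bash
mkdir -p pics; ls; cat > h.py <<'E'
import numpy as np, cv2
from workcell import bot
def snap(name):
    c=bot.camera(name); return c
def unproj(c,mask):
    v,u=np.nonzero(mask&(c["range_z"]>0)); z=c["range_z"][v,u]
    K=np.array([[c["fx"],0,c["cx"]],[0,c["fy"],c["cy"]],[0,0,1]])
    n=cv2.undistortPoints(np.stack([u,v],1).astype(float)[:,None],K,np.array(c["D"]))[:,0]
    P=np.c_[n*z[:,None],z]
    return (P-c["t"])@np.array(c["R"]), np.stack([u,v],1)
def proj(c,X):
    K=np.array([[c["fx"],0,c["cx"]],[0,c["fy"],c["cy"]],[0,0,1]])
    return cv2.projectPoints(np.array(X,float).reshape(-1,3),cv2.Rodrigues(np.array(c["R"]))[0],np.array(c["t"],float),K,np.array(c["D"]))[0][:,0]
E
python3 - <<'E'
from h import *
s=bot.get_state(); print({k:np.round(v,3) for k,v in s.items()}, bot.tips_ahead)
for n in("scene","top"):
    c=snap(n); cv2.imwrite(f"pics/{n}0.png",c["image"][:,:,::-1])
    print(n,"cam at",np.round(-np.array(c["R"]).T@c["t"],3))
    for k in ["heel","grip_left","grip_right","tip_left","tip_right","pocket","gauge","switch_box","saucer","driver_case"]:
        print(k,[(round(d["confidence"],2),np.round(d["xyz"],3).tolist(),proj(c,d["xyz"])[0].round().tolist()) for d in bot.spot_point(k,n)])
E
```

```text
pics
{'clock': np.float64(0.0), 'joint_positions': array([-1.443,  0.053,  1.614, -0.   ,  1.476, -0.119]), 'qvel': array([-0.001,  0.001, -0.   ,  0.002, -0.001,  0.001]), 'tau': array([ 0.0000e+00, -3.9367e+01, -3.7018e+01, -0.0000e+00,  7.0000e-03,
       -0.0000e+00]), 'ee_pos': array([ 0.153, -0.605,  0.241]), 'tool_rot': array([-0.001,  0.992,  0.123, -0.   ]), 'contact_force': array([ 0.13 , -0.155,  0.802]), 'ft_torque': array([ 0.019, -0.02 ,  0.004]), 'grasp_force': np.float64(0.0), 'width': np.float64(0.086)} 0.011
scene cam at [ 1.408 -0.322  0.71 ]
heel [(0.84, [0.609, -0.119, 0.035], [285.0, 210.0]), (0.57, [0.492, -0.207, 0.03], [243.0, 191.0])]
grip_left [(0.63, [0.391, -0.228, 0.016], [230.0, 177.0]), (0.43, [0.578, -0.185, 0.022], [258.0, 211.0])]
grip_right [(0.61, [0.411, -0.239, 0.01], [228.0, 183.0]), (0.6, [0.575, -0.225, 0.024], [243.0, 213.0]), (0.57, [0.563, -0.04, 0.025], [309.0, 197.0]), (0.37, [0.818, 0.045, 0.004], [377.0, 259.0])]
tip_left [(0.65, [0.608, -0.186, 0.022], [260.0, 218.0]), (0.64, [0.399, -0.197, 0.021], [241.0, 175.0]), (0.42, [0.522, -0.
[... 940 characters left out ...]
], [376.0, 191.0]), (0.49, [0.57, -0.04, 0.026], [321.0, 205.0]), (0.45, [0.575, -0.222, 0.029], [392.0, 205.0]), (0.42, [0.413, -0.239, 0.016], [398.0, 269.0])]
tip_left [(0.61, [0.521, -0.035, 0.022], [318.0, 224.0]), (0.57, [0.608, -0.188, 0.025], [378.0, 192.0])]
tip_right [(0.56, [0.608, -0.222, 0.027], [392.0, 192.0]), (0.41, [0.42, -0.215, 0.011], [388.0, 266.0]), (0.4, [0.551, -0.014, 0.02], [311.0, 213.0])]
pocket [(0.61, [0.449, 0.082, 0.006], [272.0, 252.0])]
gauge [(0.9, [0.566, 0.109, 0.022], [263.0, 206.0])]
switch_box [(0.57, [0.702, 0.386, -0.0], [165.0, 155.0])]
saucer [(0.94, [0.818, 0.044, 0.003], [292.0, 117.0])]
driver_case [(0.63, [0.608, -0.498, -0.0], [494.0, 196.0])]
```

```bash
python3 -c "
import cv2
a=cv2.imread('pics/top0.png');cv2.imwrite('pics/top0c.png',cv2.resize(a[150:310,240:450],None,fx=3.7,fy=3.7,interpolation=cv2.INTER_CUBIC))"
```

```text
(no output)
```

View pics/scene0.png

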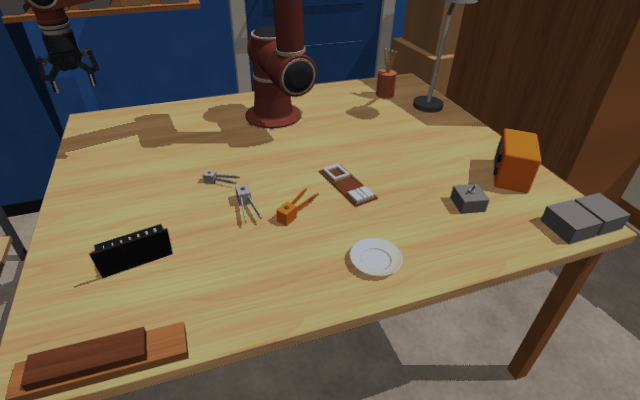

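View pics/top0c.png

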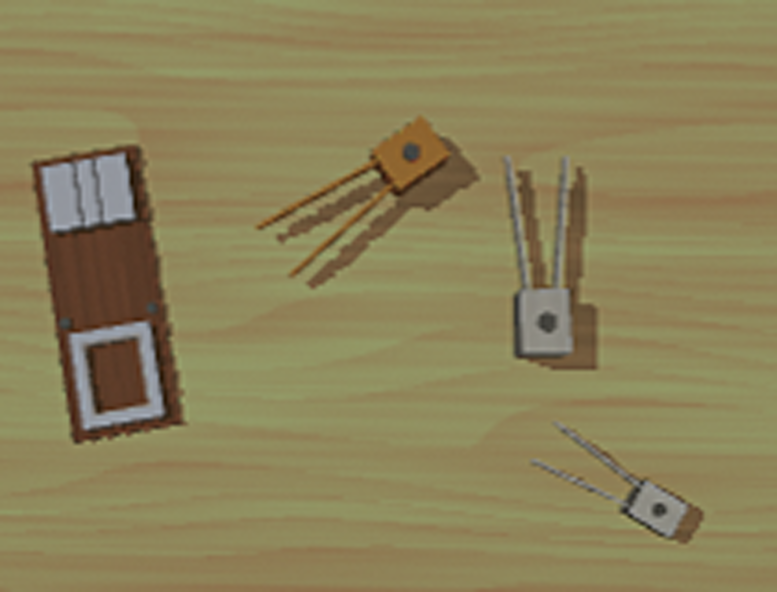

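The steel, larger tweezers are the ones at (386,236) in the top picture, with tips pointing +x. The smaller steel pair at (417,288) and the orange pair are decoys. The stand is at (272,252), with its gauge plate at (263,206). Next I measure the poses.

```bash
cat >> h.py <<'E'
def rect(P):
    (c,(w,h),a)=cv2.minAreaRect((P[:,:2]*1000).astype(np.float32)); return np.round(c,1),round(w,1),round(h,1),round(a,1)
def ray(c,uv,z):
    K=np.array([[c["fx"],0,c["cx"]],[0,c["fy"],c["cy"]],[0,0,1]])
    n=cv2.undistortPoints(np.array(uv,float).reshape(-1,1,2),K,np.array(c["D"]))[:,0]
    R=np.array(c["R"]);C=-R.T@c["t"];d=np.c_[n,np.ones(len(n))]@R
    return C+d*((z-C[2])/d[:,2])[:,None]
E
python3 - <<'E'
from h import *
c=snap("top"); I=c["image"].astype(int); H=cv2.cvtColor(c["image"],cv2.COLOR_RGB2HSV)
P,uv=unproj(c,np.ones((400,640),bool))
near=lambda x,y,r:np.hypot(P[:,0]-x,P[:,1]-y)<r
m=near(.493,-.206,.045)&(P[:,2]>.033)&(P[:,2]<.046); print("block",m.sum(),rect(P[m]),np.median(P[m,2]))
# refine by colour: low saturation pixels projected to plane
def white(x,y,r,z,smax=60,vmin=110):
    q=np.stack(np.meshgrid(np.arange(640),np.arange(400)),-1).reshape(-1,2)
    X=ray(c,q,z); k=(np.hypot(X[:,0]-x,X[:,1]-y)<r)&(H.reshape(-1,3)[:,1]<smax)&(H.reshape(-1,3)[:,2]>vmin); return X[k]
for n,a in dict(block=(.493,-.206,.035,.04),walls=(.447,.083,.048,.014),gauge=(.573,.107,.042,.016)).items():
    X=white(*a); print(n,len(X),rect(X),X.mean(0).round(4))
def pca(X):
    d=X[:,:2]-X[:,:2].mean(0); w,v=np.linalg.eigh(d.T@d); return np.degrees(np.arctan2(*(v[:,1]*np.sign(v[0,1]))[::-1]))
# arms
m=near(.58,-.205,.055)&(P[:,2]>.016)&(P[:,2]<.04)
for s,n in((1,'L'),(-1,'R')):
    k=m&(s*(P[:,1]+.206)>0); print('arm',n,k.sum(),P[k].mean(0).round(4),pca(P[k]),P[k,0].min(),P[k,0].max())
# stand brown plate
m=near(.50,.095,.125)&(P[:,2]>.003)&(P[:,2]<.022); print("stand",m.sum(),rect(P[m]),pca(P[m]))
E
```

```text
block 248 (array([ 492.6, -208.7]), 43.2, 33.4, 0.2) 0.03982479216197779
block 214 (array([ 499.9, -207.1]), 53.7, 32.9, 3.5) [ 0.4949 -0.2073  0.04  ]
walls 294 (array([451.8,  85.3]), 65.6, 56.1, 11.2) [0.4516 0.0851 0.014 ]
gauge 375 (array([578.6, 110.7]), 46.2, 60.0, 11.7) [0.5785 0.1105 0.016 ]
arm L 63 [ 0.5662 -0.1899  0.0268] 8.2807740862192 0.5272422100707336 0.6079502179753039
arm R 63 [ 0.5685 -0.2216  0.0268] -4.92006229087357 0.527546010079196 0.6098678551378047
stand 2313 (array([499.8,  92.2]), 240.0, 233.7, 24.8) 11.049377312208739
```

```bash
python3 -m creep '[{"hand":0,"dp":[0,0,0],"angular":[0,0,0.11]},{"hand":0,"dp":[0,0,0],"angular":[0,0,0.107]},{"hand":0,"dp":[40,-44,0],"angular":[0,0,0]},{"hand":0,"dp":[40,-44,0],"angular":[0,0,0]},{"hand":0,"dp":[40,-44,0],"angular":[0,0,0]},{"hand":0,"dp":[40,-44,0],"angular":[0,0,0]},{"hand":0,"dp":[40,-44,0],"angular":[0,0,0]},{"hand":0,"dp":[40,-44,0],"angular":[0,0,0]}]'
python3 -m creep '[{"hand":0,"dp":[37,-41,20],"angular":[0,0,0]},{"hand":0,"dp":[37,-41,20],"angular":[0,0,0]},{"hand":0,"dp":[37,-41,20],"angular":[0,0,0]},{"hand":0,"dp":[0,0,0],"angular":[0,0,0]},{"hand":0,"dp":[0,0,0],"angular":[0,0,0]}]'
cat >> h.py <<'E'
from scipy.spatial.transform import Rotation as Ro
def pose():
    s=bot.get_state();q=s["tool_rot"];R=Ro.from_quat([q[1],q[2],q[3],q[0]]).as_matrix();return s,R,np.array(s["ee_pos"])
def go(x,y,z,deg):
    s,R,p=pose();d=R.T@(np.array([x,y,z])-p);a=np.arctan2(R[1,0],R[0,0]);a2=np.arctan2(-R[0,1]*-1,-R[1,1])
    print("dp",(d*1e3).round(1),"turn z",-(np.radians(deg)-a).round(4),"yaw",np.degrees(a).round(2),"z",R[:,2].round(4),"t",s["clock"],"F",np.round(s["contact_force"],1),"w",s["width"],s["grasp_force"])
E
python3 -c "
from h import *
go(.4927,-.2077,.025,1.7)"
```

```text
clock: 2.15
ee_pos: [0.3857, -0.3335, 0.2426]
tool_rot: [0.0, 1.0, 0.015, 0.0]
contact_force: [1.0, -0.4, 0.5]
width: 0.0855
grasp_force: 0.0
clock: 2.78
ee_pos: [0.492, -0.209, 0.1826]
tool_rot: [0.0, 1.0, 0.015, -0.0]
contact_force: [-0.1, -0.8, 0.8]
width: 0.0854
grasp_force: 0.0
dp [  0.7  -1.3 157.6] turn z 0.0006 yaw 1.74 z [ 0.e+00 -6.e-04 -1.e+00] t 2.775 F [-0.1 -0.8  0.8] w 0.08536362795404281 0.0
```

```bash
python3 -m creep '[{"hand":0,"dp":[0.7,-1.3,40],"angular":[0,0,0]},{"hand":0,"dp":[0,0,40],"angular":[0,0,0]},{"hand":0,"dp":[0,0,40],"angular":[0,0,0]},{"hand":0,"dp":[0,0,25],"angular":[0,0,0]},{"hand":0,"dp":[0,0,12.5],"angular":[0,0,0]},{"hand":0,"dp":[0,0,0],"angular":[0,0,0]}]'
python3 -m creep '[{"hand":80,"dp":[0,0,0],"angular":[0,0,0]},{"hand":110,"dp":[0,0,0],"angular":[0,0,0]},{"hand":140,"dp":[0,0,0],"angular":[0,0,0]},{"hand":170,"dp":[0,0,0],"angular":[0,0,0]},{"hand":170,"dp":[0,0,0],"angular":[0,0,0]},{"hand":170,"dp":[0,0,0],"angular":[0,0,0]}]'
```

```text
clock: 3.52
ee_pos: [0.4923, -0.2083, 0.0249]
tool_rot: [-0.0, 1.0, 0.014, -0.0]
contact_force: [0.3, -0.3, 0.9]
width: 0.0853
grasp_force: 0.0
clock: 4.28
ee_pos: [0.4934, -0.2078, 0.0258]
tool_rot: [0.0, 1.0, 0.015, 0.001]
contact_force: [-0.9, -0.0, 5.0]
width: 0.0332
grasp_force: 61.4
```

```bash
python3 -m creep '[{"hand":170,"dp":[0,0,-15],"angular":[0,0,0]},{"hand":170,"dp":[0,0,-30],"angular":[0,0,0]},{"hand":170,"dp":[0,0,-30],"angular":[0,0,-0.05]},{"hand":170,"dp":[0,0,-25],"angular":[0,0,-0.06]},{"hand":170,"dp":[0,0,0],"angular":[0,0,-0.057]},{"hand":170,"dp":[0,0,0],"angular":[0,0,0]}]'
python3 -c "
from h import *
go(.4518,.0852,.10,11.3)"
```

```text
clock: 5.03
ee_pos: [0.4923, -0.2071, 0.1249]
tool_rot: [-0.0, 0.995, 0.098, -0.0]
contact_force: [0.1, -0.8, -2.3]
width: 0.0331
grasp_force: 60.6
dp [  17.3 -294.6   25. ] turn z -0.001 yaw 11.24 z [-4.e-04  3.e-04 -1.e+00] t 5.025 F [ 0.1 -0.8 -2.3] w 0.033124664207311666 60.61291694641113
```

```bash
python3 -m creep '[{"hand":170,"dp":[2,-30,0],"angular":[0,0,0]},{"hand":170,"dp":[3,-50,0],"angular":[0,0,0]},{"hand":170,"dp":[3,-50,0],"angular":[0,0,0]},{"hand":170,"dp":[3,-50,0],"angular":[0,0,0]},{"hand":170,"dp":[3,-50,0],"angular":[0,0,0]},{"hand":170,"dp":[2,-40,10],"angular":[0,0,0]},{"hand":170,"dp":[1.3,-24.6,15],"angular":[0,0,0]},{"hand":170,"dp":[0,0,0],"angular":[0,0,0]}]'
python3 -m creep '[{"hand":170,"dp":[0,0,20],"angular":[0,0,0]},{"hand":170,"dp":[0,0,20],"angular":[0,0,0]},{"hand":170,"dp":[0,0,10],"angular":[0,0,0]},{"hand":170,"dp":[0,0,0],"angular":[0,0,0]}]'
python3 - <<'E'
from h import *
go(.4518,.0852,.033,11.3)
for n in("top","scene"):
    c=snap(n); 
    for k in ["tip_left","tip_right","grip_left","grip_right","heel"]:
        print(n,k,[(round(d["confidence"],2),np.round(d["xyz"],3).tolist()) for d in bot.spot_point(k,n) if np.hypot(d["xyz"][0]-.5,d["xyz"][1]-.1)<.13])
    I=c["image"][:,:,::-1]; u,v=proj(c,[.50,.095,.03])[0].astype(int)
    cv2.imwrite(f"pics/{n}1.png",cv2.resize(I[v-45:v+45,u-55:u+55],None,fx=6,fy=6,interpolation=cv2.INTER_CUBIC))
    if n=="top":
        P,uv=unproj(c,np.ones((400,640),bool)); th=np.radians(11.3);e=np.array([np.cos(th),np.sin(th)]);f=np.array([-e[1],e[0]])
        D=P[:,:2]-np.array([.4518,.0852]); L=np.c_[D@e,D@f]
        m=(L[:,0]>.035)&(L[:,0]<.13)&(abs(L[:,1])<.03)&(P[:,2]>.03)&(P[:,2]<.08)
        for s in(1,-1):
            k=m&(s*L[:,1]>0);print(k.sum(),L[k].mean(0),P[k,2].mean(),np.polyfit(L[k,0],L[k,1],1),L[k,0].max())
E
cd pics; python3 -c "
import cv2,numpy as np
cv2.imwrite('both1.png',cv2.resize(np.vstack([cv2.imread('top1.png'),cv2.imread('scene1.png')]),(366,600)))"
```

```text
clock: 6.02
ee_pos: [0.4497, 0.086, 0.0976]
tool_rot: [-0.0, 0.995, 0.099, -0.002]
contact_force: [-0.4, -0.4, -2.3]
width: 0.0325
grasp_force: 60.6
clock: 6.52
ee_pos: [0.4516, 0.0843, 0.0493]
tool_rot: [0.0, 0.995, 0.098, -0.001]
contact_force: [0.1, -0.4, -1.6]
width: 0.033
grasp_force: 60.8
dp [ 0.4 -0.9 16.3] turn z -0.0014 yaw 11.22 z [-1.7e-03 -2.0e-04 -1.0e+00] t 6.525 F [ 0.1 -0.4 -1.6] w 0.0330210286583085 60.776299238204956
top tip_left [(0.39, [0.561, 0.127, 0.047])]
top tip_right [(0.56, [0.569, 0.09, 0.046]), (0.45, [0.549, -0.011, 0.022])]
top grip_left [(0.4, [0.53, 0.119, 0.049])]
top grip_right [(0.54, [0.533, 0.081, 0.052])]
top heel []
29 [0.09441814 0.0167429 ] 0.050016281300312077 [0.1188566  0.00552069] 0.11499151802741843
30 [ 0.09232534 -0.01945698] 0.04964344616840009 [-0.09914099 -0.01030376] 0.11536785867188461
scene tip_left [(0.58, [0.557, 0.124, 0.045])]
scene tip_right [(0.68, [0.551, -0.011, 0.029]), (0.59, [0.569, 0.091, 0.049])]
scene grip_left [(0.51, [0.531, 0.12, 0.049])]
scene grip_right [(0.5, [0.534, 0.083, 0.048])]
scene heel [(0.8, [0.448, 0.084, 0.054])]
```

View pics/top1.png

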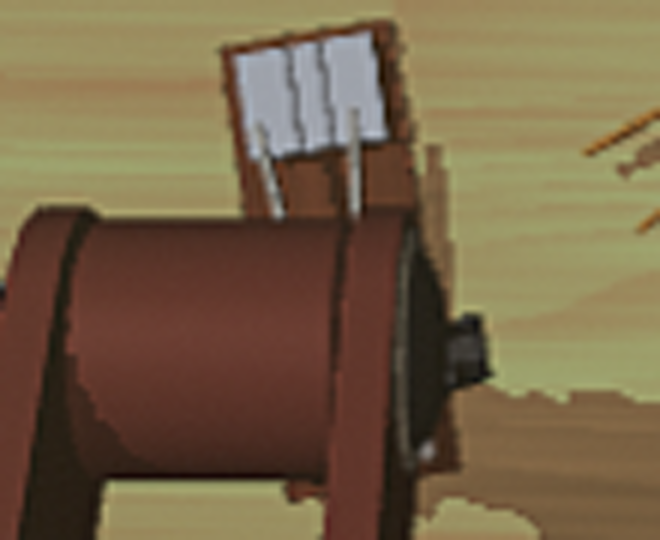

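```bash
python3 -m creep '[{"hand":170,"dp":[1,-1.9,0],"angular":[0,0,0.005]},{"hand":170,"dp":[0,0,7],"angular":[0,0,0]},{"hand":170,"dp":[0,0,0],"angular":[0,0,0]},{"hand":170,"dp":[0,0,0],"angular":[0,0,0]}]'
python3 - <<'E'
from h import *
go(.4518,.0852,.033,11.3)
for n in("top","scene"):
    c=snap(n); I=c["image"][:,:,::-1]
    th=np.radians(11.3);e=np.array([np.cos(th),np.sin(th)]);f=np.array([-e[1],e[0]])
    P,uv=unproj(c,np.ones((400,640),bool))
    D=P[:,:2]-np.array([.4518,.0852]); L=np.c_[D@e,D@f]
    m=(L[:,0]>.03)&(L[:,0]<.13)&(abs(L[:,1])<.03)&(P[:,2]>.027)&(P[:,2]<.055)
    for s in(1,-1):
        k=m&(s*L[:,1]>0);print(n,k.sum(),L[k].mean(0),P[k,2].mean(),np.polyfit(L[k,0],L[k,1],1),L[k,0].max())
    if n=="scene":
        H=cv2.cvtColor(c["image"],cv2.COLOR_RGB2HSV)[uv[:,1],uv[:,0]]
        u,v=proj(c,[.50,.095,.03])[0].astype(int)
        cv2.imwrite(f"pics/{n}2.png",cv2.resize(I[v-33:v+33,u-44:u+44],None,fx=9,fy=9,interpolation=cv2.INTER_CUBIC))
        m=(L[:,0]>.1)&(L[:,0]<.16)&(abs(L[:,1])<.036)&(P[:,2]>.010)&(P[:,2]<.02)&(H[:,1]<60)
        print("gauge scene",rect(np.c_[L[m],L[m]]))
        m=(abs(L[:,0])<.04)&(abs(L[:,1])<.034)&(P[:,2]>.009)&(P[:,2]<.018)
        print("walls scene",m.sum(),L[m].min(0),L[m].max(0))
        m=(abs(L[:,0])<.04)&(abs(L[:,1])<.034)&(P[:,2]>.023)&(P[:,2]<.06)&(abs(H[:,2].astype(int))>90)&(H[:,1]<60)
        print("block scene",m.sum(),np.percentile(L[m],[2,50,98],axis=0))
E
```

```text
clock: 7.62
ee_pos: [0.4525, 0.0869, 0.0425]
tool_rot: [-0.0, 0.995, 0.096, -0.0]
contact_force: [0.4, 0.7, -2.2]
width: 0.0328
grasp_force: 60.8
dp [-1.   1.6  9.5] turn z -0.0055 yaw 10.99 z [-5.e-04 -0.e+00 -1.e+00] t 7.625 F [ 0.4  0.7 -2.2] w 0.03282546885773298 60.775558948516846
top 31 [0.09536358 0.01881403] 0.042956450987069086 [0.10847231 0.00846973] 0.1160367150528688
top 33 [ 0.09467275 -0.01745256] 0.04365260739534942 [-0.13005862 -0.00513955] 0.11574671708783049
scene 97 [0.07333216 0.01624772] 0.04243650392440719 [0.10427002 0.00860138] 0.1189633242952433
scene 76 [ 0.0731366  -0.01513867] 0.042673192581051615 [-0.1130942  -0.00686734] 0.11786731246448248
gauge scene (array([130.5,  -1.3]), 61.4, 50.5, 89.2)
walls scene 122 [-0.03329731 -0.03364825] [0.03997711 0.02706177]
block scene 84 [[-0.01512026 -0.01686707]
 [ 0.02055973  0.00325319]
 [ 0.03588598  0.01810042]]
```

View pics/scene2.png

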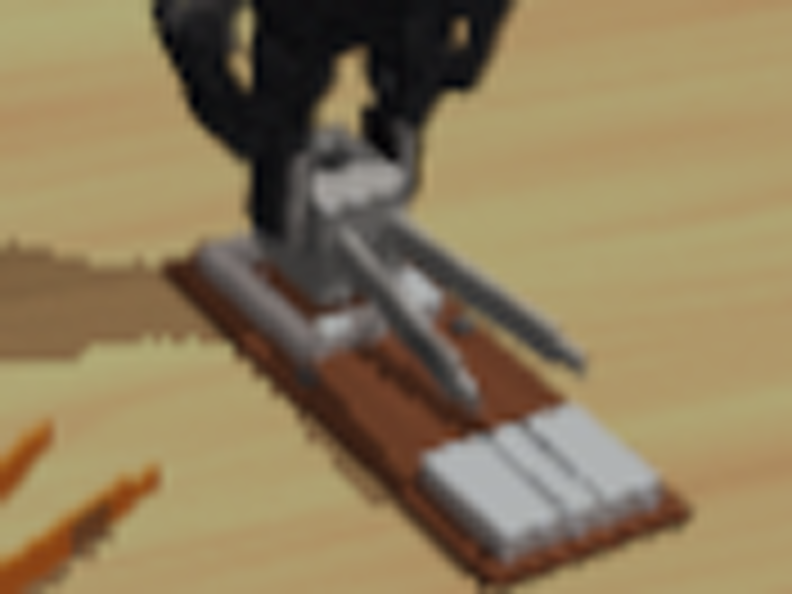

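The block hangs just above the pocket (block's lower corner near (335,300)), and the tips at (470,405) and (580,365) point at the gauge plate. Both cameras put it about 1.2 mm too far left.

```bash
python3 -m creep '[{"hand":170,"dp":[-0.3,1.2,0],"angular":[0,0,-0.005]},{"hand":170,"dp":[0,0,2],"angular":[0,0,0]},{"hand":170,"dp":[0,0,2],"angular":[0,0,0]},{"hand":170,"dp":[0,0,1.5],"angular":[0,0,0]},{"hand":170,"dp":[0,0,0],"angular":[0,0,0]}]'
python3 -m creep '[{"hand":170,"dp":[0,0,1.5],"angular":[0,0,0]},{"hand":170,"dp":[0,0,1.5],"angular":[0,0,0]},{"hand":170,"dp":[0,0,0],"angular":[0,0,0]}]'
```

```text
clock: 8.35
ee_pos: [0.4524, 0.0857, 0.0371]
tool_rot: [-0.0, 0.995, 0.098, -0.0]
contact_force: [0.7, -0.3, -2.7]
width: 0.0328
grasp_force: 60.8
clock: 8.72
ee_pos: [0.4524, 0.0857, 0.0341]
tool_rot: [-0.0, 0.995, 0.098, -0.0]
contact_force: [-0.4, -0.1, -2.2]
width: 0.033
grasp_force: 60.8
```

```bash
python3 -m creep '[{"hand":170,"dp":[0,0,1.5],"angular":[0,0,0]},{"hand":170,"dp":[0,0,1],"angular":[0,0,0]},{"hand":170,"dp":[0,0,0],"angular":[0,0,0]}]'
python3 -m creep '[{"hand":170,"dp":[0,0,0.7],"angular":[0,0,0]},{"hand":170,"dp":[0,0,0],"angular":[0,0,0]}]'
```

```text
clock: 9.1
ee_pos: [0.4526, 0.0857, 0.0318]
tool_rot: [0.0, 0.995, 0.098, 0.0]
contact_force: [0.1, -1.2, -2.1]
width: 0.0327
grasp_force: 60.9
clock: 9.35
ee_pos: [0.4526, 0.0857, 0.0318]
tool_rot: [0.0, 0.995, 0.098, -0.0]
contact_force: [-4.8, -0.1, 4.5]
width: 0.0329
grasp_force: 61.7
```

```bash
python3 -m creep '[{"hand":130,"dp":[0,0,0],"angular":[0,0,0]},{"hand":90,"dp":[0,0,0],"angular":[0,0,0]},{"hand":60,"dp":[0,0,0],"angular":[0,0,0]},{"hand":60,"dp":[0,0,-20],"angular":[0,0,0]},{"hand":60,"dp":[0,0,-40],"angular":[0,0,0]},{"hand":60,"dp":[-50,0,-30],"angular":[0,0,0]},{"hand":60,"dp":[-50,0,-20],"angular":[0,0,0]},{"hand":60,"dp":[0,0,0],"angular":[0,0,0]}]'
python3 - <<'E'
from h import *
go(.4518,.0852,.033,11.3)
th=np.radians(11.3);e=np.array([np.cos(th),np.sin(th)]);f=np.array([-e[1],e[0]])
for n in("top","scene"):
    c=snap(n); I=c["image"][:,:,::-1]
    P,uv=unproj(c,np.ones((400,640),bool))
    D=P[:,:2]-np.array([.4518,.0852]); L=np.c_[D@e,D@f]
    m=(L[:,0]>.03)&(L[:,0]<.13)&(abs(L[:,1])<.03)&(P[:,2]>.022)&(P[:,2]<.045)
    for s in(1,-1):
        k=m&(s*L[:,1]>0);print(n,k.sum(),L[k].mean(0),P[k,2].mean(),np.polyfit(L[k,0],L[k,1],1),L[k,0].max())
    m=(abs(L[:,0])<.028)&(abs(L[:,1])<.025)&(P[:,2]>.036)&(P[:,2]<.06)
    A=np.c_[L[m],np.ones(m.sum())];print("top face",m.sum(),L[m].mean(0),rect(np.c_[L[m],L[m]]),np.median(P[m,2]),np.linalg.lstsq(A,P[m,2],rcond=None)[0])
    for k in ["heel","tip_left","tip_right","grip_left","grip_right","gauge","pocket"]:
        print(n,k,[(round(d["confidence"],2),np.round(d["xyz"],3).tolist(),np.round([(np.array(d["xyz"][:2])-[.4518,.0852])@e,(np.array(d["xyz"][:2])-[.4518,.0852])@f],4).tolist()) for d in bot.spot_point(k,n) if np.hypot(d["xyz"][0]-.5,d["xyz"][1]-.1)<.09])
    u,v=proj(c,[.50,.095,.03])[0].astype(int)
    cv2.imwrite(f"pics/{n}3.png",cv2.resize(I[v-37:v+37,u-33:u+33],None,fx=6,fy=6,interpolation=cv2.INTER_CUBIC))
cv2.imwrite("pics/b3.png",np.hstack([cv2.imread("pics/top3.png"),cv2.imread("pics/scene3.png")]))
E
```

```text
clock: 10.35
ee_pos: [0.3543, 0.0659, 0.1438]
tool_rot: [0.001, 0.995, 0.098, 0.004]
contact_force: [0.1, -0.9, -0.7]
width: 0.0655
grasp_force: 0.0
dp [ 9.840e+01 -1.000e-01  1.117e+02] turn z -0.0009 yaw 11.25 z [ 9.e-03 -2.e-04 -1.e+00] t 10.35 F [ 0.1 -0.9 -0.7] w 0.06549526565402923 0.0
top 61 [0.07234117 0.01548016] 0.03340184058099654 [0.11052867 0.00748438] 0.11639609048740199
top 60 [ 0.07157739 -0.01571713] 0.03303599857783969 [-0.10912548 -0.00790622] 0.11562380344995918
top face 252 [ 0.00030939 -0.00038555] (array([3.1, 0. ]), 34.0, 49.2, 89.3) 0.04546987140376635 [-0.0069554   0.00725316  0.04549348]
top heel [(0.94, [0.452, 0.087, 0.039], [0.0002, 0.0016])]
top tip_left [(0.55, [0.564, 0.127, 0.03], [0.1181, 0.0188])]
top tip_right [(0.55, [0.564, 0.094, 0.034], [0.1117, -0.0134])]
top grip_left [(0.49, [0.561, 0.127, 0.028], [0.1156, 0.0191])]
top grip_right [(0.38, [0.536, 0.081, 0.037], [0.0822, -0.021])]
top gauge [(0.75, [0.565, 0.108, 0.02], [0.1154, -0.0003])]
top pocket [(0.77, [0.45, 0.083, 0.007], [-0.002, -0.0022])]
scene 93 [0.07343331 0.01554901] 0.03168864933514022 [0.11722498 0.00694079] 0.11610143796750078
scene 77 [ 0.07429224 -0.01618195] 0.03218881652824193 [-0.10813341 -0.00814848] 0.11649994480057443
top face 141 [ 0.00520218 -0.00249263] (array([3.2, 0.3]), 49.1, 36.1, 0.8) 0.04636047498865053 [-0.0836611   0.09388182  0.04603638]
scene heel [(0.97, [0.449, 0.085, 0.037], [-0.0031, 0.0008])]
scene tip_left []
scene tip_right [(0.55, [0.567, 0.092, 0.03], [0.1141, -0.0155])]
scene grip_left [(0.6, [0.535, 0.122, 0.028], [0.0886, 0.0196])]
scene grip_right []
scene gauge [(0.76, [0.566, 0.105, 0.016], [0.116, -0.0033])]
scene pocket [(0.9, [0.449, 0.086, 0.002], [-0.0022, 0.0012])]
```

View pics/b3.png

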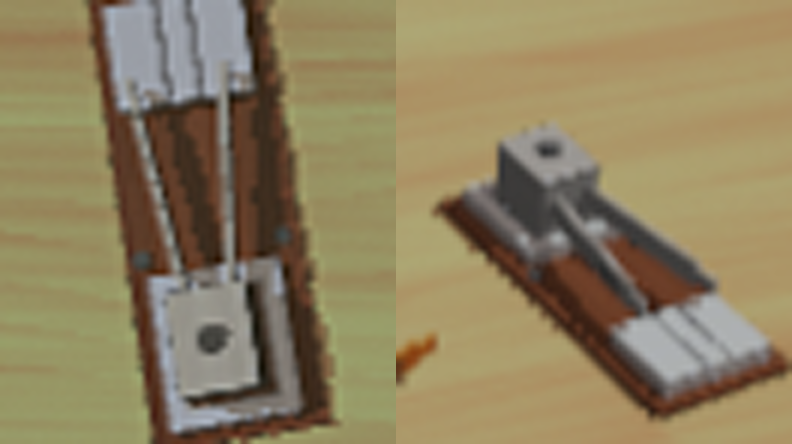

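The heel is seated flat and square: its top face is at z 0.0455 to 0.046, level, and centred within about 1 mm. The tips reach the gauge plate at about (130,95) and (222,75) in the left view. Next I move over the grip ribs.

```bash
python3 -m creep '[{"hand":60,"dp":[46,0,0],"angular":[0,0,0]},{"hand":60,"dp":[46,0,0],"angular":[0,0,0]},{"hand":60,"dp":[46,0,0],"angular":[0,0,0]},{"hand":60,"dp":[46,0,0],"angular":[0,0,0]},{"hand":60,"dp":[0,0,0],"angular":[0,0,0]},{"hand":60,"dp":[0,0,0],"angular":[0,0,0]}]'
python3 -c "
from h import *
go(.5346,.1019,.025,11.3)"
```

```text
clock: 11.9
ee_pos: [0.5343, 0.1021, 0.1407]
tool_rot: [-0.0, 0.995, 0.098, -0.001]
contact_force: [0.2, 0.4, -0.2]
width: 0.0652
grasp_force: 0.0
dp [  0.4   0.2 115.7] turn z -0.0004 yaw 11.28 z [-1.3e-03 -1.0e-04 -1.0e+00] t 11.9 F [ 0.2  0.4 -0.2] w 0.06521357522318892 0.0
```

```bash
python3 -m creep '[{"hand":60,"dp":[0.3,0.2,40],"angular":[0,0,0]},{"hand":60,"dp":[0,0,40],"angular":[0,0,0]},{"hand":60,"dp":[0,0,25],"angular":[0,0,0]},{"hand":60,"dp":[0,0,10.5],"angular":[0,0,0]},{"hand":60,"dp":[0,0,0],"angular":[0,0,0]}]'
python3 -m creep '[{"hand":100,"dp":[0,0,0],"angular":[0,0,0]},{"hand":130,"dp":[0,0,0],"angular":[0,0,0]},{"hand":140,"dp":[0,0,0],"angular":[0,0,0]},{"hand":140,"dp":[0,0,0],"angular":[0,0,0]}]'
```

```text
clock: 12.52
ee_pos: [0.5346, 0.1019, 0.0258]
tool_rot: [0.0, 0.995, 0.098, -0.0]
contact_force: [0.2, -0.2, 0.4]
width: 0.0652
grasp_force: 0.0
clock: 13.02
ee_pos: [0.5363, 0.102, 0.0265]
tool_rot: [0.0, 0.995, 0.098, 0.001]
contact_force: [2.1, 0.0, 0.8]
width: 0.0385
grasp_force: 2.2
```

```bash
python3 -m creep '[{"hand":148,"dp":[0,0,0],"angular":[0,0,0]},{"hand":156,"dp":[0,0,0],"angular":[0,0,0]},{"hand":164,"dp":[0,0,0],"angular":[0,0,0]},{"hand":170,"dp":[0,0,0],"angular":[0,0,0]},{"hand":176,"dp":[0,0,0],"angular":[0,0,0]},{"hand":180,"dp":[0,0,0],"angular":[0,0,0]},{"hand":180,"dp":[0,0,0],"angular":[0,0,0]}]'
cat > m.py <<'E'
from h import *
import sys
go(.5346,.1019,.0258,11.3)
th=np.radians(11.3);e=np.array([np.cos(th),np.sin(th)]);f=np.array([-e[1],e[0]])
for n in("top","scene"):
    c=snap(n); I=c["image"][:,:,::-1]
    P,uv=unproj(c,np.ones((400,640),bool))
    D=P[:,:2]-np.array([.4518,.0852]); L=np.c_[D@e,D@f]
    m=(L[:,0]>.1)&(L[:,0]<.12)&(abs(L[:,1])<.03)&(P[:,2]>.022)&(P[:,2]<.045)
    for s in(1,-1):
        k=m&(s*L[:,1]>0);print(n,k.sum(),(L[k].mean(0),P[k,2].mean(),L[k,0].max()) if k.any() else '')
    m=(abs(L[:,0])<.025)&(abs(L[:,1])<.022)&(P[:,2]>.036)&(P[:,2]<.055);print("heel top",m.sum(),np.median(P[m,2]) if m.any() else '')
    u,v=proj(c,[.555,.105,.03])[0].astype(int)
    cv2.imwrite(f"pics/{n}4.png",cv2.resize(I[v-25:v+25,u-25:u+25],None,fx=8,fy=8,interpolation=cv2.INTER_CUBIC))
cv2.imwrite(f"pics/{sys.argv[1]}.png",np.hstack([cv2.imread("pics/top4.png"),cv2.imread("pics/scene4.png")]))
E
python3 m.py b4
```

```text
clock: 13.9
ee_pos: [0.5353, 0.102, 0.0256]
tool_rot: [-0.0, 0.995, 0.098, 0.0]
contact_force: [2.2, 0.5, 1.5]
width: 0.0252
grasp_force: 4.2
dp [-0.7 -0.  -0.2] turn z -0.0004 yaw 11.28 z [ 1.e-04  0.e+00 -1.e+00] t 13.9 F [2.2 0.5 1.5] w 0.025211931137334716 4.19196143746376
top 0 
top 0 
heel top 41 0.045731191895527955
scene 15 (array([0.10821942, 0.01104813]), np.float64(0.02911615289964441), np.float64(0.11540909856866725))
scene 16 (array([ 0.10746543, -0.01164031]), np.float64(0.02909285534587676), np.float64(0.11739590596405933))
heel top 52 0.04687850806589319
```

View pics/b4.png

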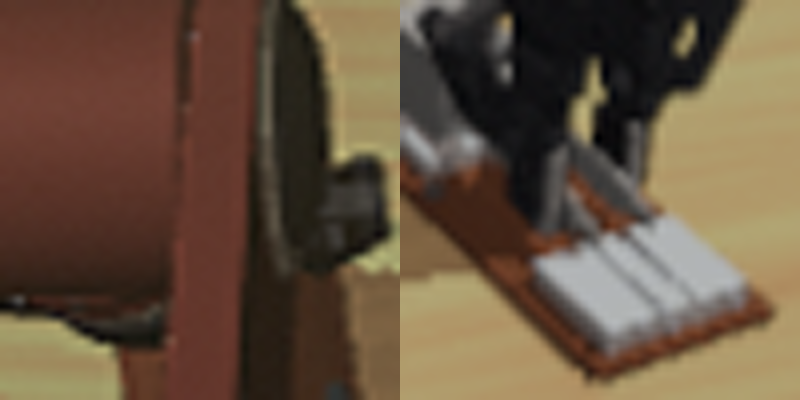

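Both arms sit between the fingers and the heel top is still at z 0.046. The force (4.2 N at 25.2 mm) agrees with the spring data, so I squeeze on to about 21.2 mm.

```bash
python3 -m creep '[{"hand":183,"dp":[0,0,0],"angular":[0,0,0]},{"hand":186,"dp":[0,0,0],"angular":[0,0,0]},{"hand":189,"dp":[0,0,0],"angular":[0,0,0]},{"hand":192,"dp":[0,0,0],"angular":[0,0,0]},{"hand":192,"dp":[0,0,0],"angular":[0,0,0]},{"hand":192,"dp":[0,0,0],"angular":[0,0,0]},{"hand":192,"dp":[0,0,0],"angular":[0,0,0]}]'
python3 m.py b5
```

```text
clock: 14.88
ee_pos: [0.5353, 0.102, 0.0256]
tool_rot: [0.0, 0.995, 0.098, 0.0]
contact_force: [2.1, 1.0, 1.1]
width: 0.021
grasp_force: 6.3
dp [-0.7 -0.1 -0.2] turn z -0.0004 yaw 11.28 z [ 0. -0. -1.] t 14.875 F [2.1 1.  1.1] w 0.021000310475369398 6.295062750577927
top 0 
top 0 
heel top 41 0.04572175726237292
scene 13 (array([0.10811275, 0.00893676]), np.float64(0.028236025517987352), np.float64(0.11740523772028515))
scene 16 (array([ 0.1081838 , -0.00956899]), np.float64(0.029257039142608483), np.float64(0.11585957761509648))
heel top 61 0.04719997331479866
```

```bash
python3 m.py b6; python3 -c "
from h import *
c=snap('scene');I=c['image'][:,:,::-1]
cv2.imwrite('pics/s7.png',cv2.resize(I[165:215,315:381],None,fx=12,fy=12,interpolation=cv2.INTER_CUBIC))
th=np.radians(11.3);e=np.array([np.cos(th),np.sin(th)]);f=np.array([-e[1],e[0]]);o=np.array([.4518,.0852])
for y in(.007,-.007,.0085,-.0085): print(y,(proj(c,[*(o+.117*e+y*f),.036])[0]-[315,165])*12)"
```

```text
dp [-0.6 -0.1 -0.2] turn z -0.0004 yaw 11.28 z [-1.e-04 -1.e-04 -1.e+00] t 14.975 F [ 2.8 -0.1  1.3] w 0.02121125353871252 6.2968627363443375
top 0 
top 0 
heel top 42 0.04572294460229854
scene 13 (array([0.10753467, 0.00884044]), np.float64(0.027902429058402012), np.float64(0.11721663609020075))
scene 16 (array([ 0.10743767, -0.0094434 ]), np.float64(0.028739283895034384), np.float64(0.11693266823796229))
heel top 60 0.04598529856210035
0.007 [553.05013058 226.59614826]
-0.007 [504.23077117 243.46897597]
0.0085 [558.251314   224.79848961]
-0.0085 [498.97050847 245.2869763 ]
```

View pics/s7.png

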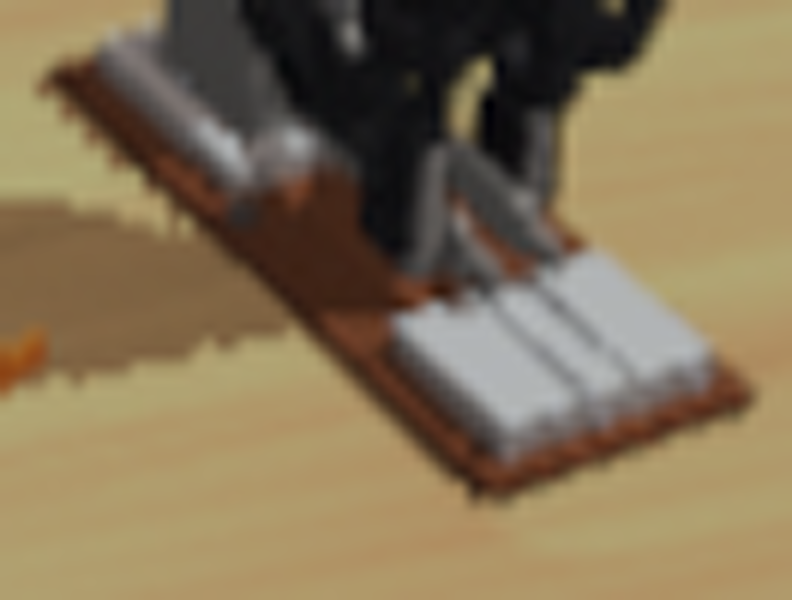

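The arm tips lie at the inner ends of the two scribed lines, at about (495,280) and (550,255), and the heel is still down. One more count puts the gap mid-band.

```bash
python3 -m creep '[{"hand":193,"dp":[0,0,0],"angular":[0,0,0]},{"hand":193,"dp":[0,0,0],"angular":[0,0,0]},{"hand":193,"dp":[0,0,0],"angular":[0,0,0]},{"hand":193,"dp":[0,0,0],"angular":[0,0,0]},{"hand":193,"dp":[0,0,0],"angular":[0,0,0]},{"hand":193,"dp":[0,0,0],"angular":[0,0,0]},{"hand":193,"dp":[0,0,0],"angular":[0,0,0]},{"hand":193,"dp":[0,0,0],"angular":[0,0,0]}]'
python3 -c "
from workcell import bot
print(bot.close_job())"
```

```text
clock: 16.12
ee_pos: [0.5353, 0.102, 0.0256]
tool_rot: [-0.0, 0.995, 0.098, 0.0]
contact_force: [1.5, 0.9, 2.6]
width: 0.0207
grasp_force: 6.4
the job is handed in; nothing more can be done
None
```

I handed the job in at 16.1 s with the heel seated in the pocket and the fingers still holding the arms at 20.7 mm and 6.4 N. That puts the tip gap at about 14 mm, worked out from the finger opening and force (camera checks came within about 1.5 mm). The handover returned no verdict, and the arm never went near the switch box, saucer or driver case.

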